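# Gauge the air receiver's pressure

### The job

Read the pressure in the white air receiver: take the T-shaped gauge from its black stand and press its chuck straight down over the upright brass valve stem until it is fully home, keeping 12 to 25 N on it for a full second (never more than 25 N) so that the air pushes the measuring rod out. Then stand the gauge upright, fully down in its stand's socket, let go, and leave the rod out as it reads. Do not handle the rod or disturb the other things on the bench.

Things in the scene. Friction and masses are not known exactly. Their poses are not given: they have to be found in the camera images.
- gauge_grip (a point): T-shaped hand pressure gauge, about 0.2 kg; this point is the middle of its aluminium barrel, where to grip. Barrel: level bar 100 mm long along the point's x, 26 mm wide along y (grip across this), 28 mm tall. A black round chuck, 24 mm across, hangs from its middle, mouth 56 mm below this point. z is up when upright. The rod comes out of the barrel's +x end.
- gauge_mouth (a point): Centre of the open lower end of the gauge's chuck, facing down, 56 mm under gauge_grip on the same axis. The mouth flares to 31 mm outside and 22 mm inside, narrowing within 6 mm to a bore of 14.4 mm; the flat ring seal that meets the valve lies 14 mm inside the mouth.
- rod (a joint): How far the round steel measuring rod (8 mm thick) has been pushed out of the barrel's +x end: 0 at rest (its tip then stands 4 mm out), at most 0.0455 m. It slides with light friction and stays where the pressure put it. On this receiver a full reading is about 13 to 36 mm, unknown beforehand.
- port (a point): Top centre of the steel boss on the receiver, 104 mm above the table; z up, y along the receiver. The upright brass valve stem, 12 mm thick, rises on this z axis. How far it is screwed in differs and is not measured: its rigid rim stands 19 to 37 mm above this point. The two short brass plugs beside the boss are not valves.
- receiver: White air receiver with its valve: a level cylinder 180 mm long (along y), 80 mm thick, fixed; origin on the table under the port. In the valve stem a black sprung seat, 11 mm wide, stands 4 to 6 mm above the brass rim; it starts to give at 5 N, and 9 to 12 N takes it down level with the rim, which opens the valve; beyond that the stem is rigid.
- socket (a point): Centre of the floor of the round socket in the gauge's black stand, a fixed block 80 x 80 x 35 mm. The socket is 35 mm wide and 23 mm deep (rim 35 mm above the table, floor 12 mm). The gauge stands in it chuck down, its mouth on this floor, the barrel 19 mm clear above the block; it may face any way round.
- coupling: Bystander: loose brass coupling, 28 mm wide, 34 mm tall; origin at the centre of its underside.
- offcut: Bystander: loose aluminium profile offcut, 80 x 30 x 30 mm; origin at the centre of its underside.
- soap_bottle: Bystander: white bottle with a black cap, 52 mm wide, 130 mm tall; origin at the centre of its underside.
- dish: Bystander: steel dish 90 mm wide, 30 mm tall; origin at the centre of its underside.
- wrench: Bystander: wrench lying beyond the work; origin under its middle.
- driver: Bystander: screwdriver lying beyond the work; origin under its middle.
- collar: Bystander: steel shaft collar, a ring 44 mm wide and 14 mm tall; origin at the centre of its underside.
- gauge: The whole gauge as one body; origin at the centre of its chuck's mouth (as gauge_mouth), x along the barrel towards the rod, z up.

How it is judged:
On the way:
1. the gauge is pressed home on the valve with at least 11 N for 0.6 s, upright, its rod at least 12 mm out (contact force between gauge and receiver above 11 N and value of joint rod above 0.012 m and horizontal distance between gauge_mouth and port below 0.006 m and angle between gauge_grip's own z axis and vertical below 0.15 rad), for 0.6 s.
At the end, for the whole second after the job is handed in: The gauge stands released and at rest in its stand, upright within 0.12 rad, its mouth within 8 mm of the socket's centre and 4 mm of its floor, the rod still at least 10 mm out (horizontal distance between gauge_mouth and socket below 0.008 m and z of gauge_mouth in the frame of socket below 0.004 m and angle between gauge_grip's own z axis and vertical below 0.12 rad and value of joint rod above 0.01 m and linear speed of gauge below 0.02 m/s); the robot touches nothing.
It fails at once if the gauge presses on the receiver or its valve with more than 25 N (contact force between gauge and receiver above 25 N).
It fails at once if the robot handles the measuring rod (contact force between the fingers and rod_c0 above 1 N).
It fails at once if a bystander is moved more than 20 mm (distance of any of coupling, offcut, soap_bottle, dish, wrench, driver, collar from where it was at the start of the episode above 0.02 m).
It also fails if it takes over 72 s, if anything falls off the work surface, if the arm or the gripper's body presses on something with over 40 N, if the wrist force passes 120 N, or if a joint passes its speed limit or range.

### The arm

A 6-joint arm with a two-finger parallel gripper is mounted at the origin on the work surface. World frame = base frame: x ahead of the robot, y to its left, z up, the work surface at z = 0. Lengths are in m, angles in rad, forces in N, time in s.
With the tool pointing down it reaches from about 0.375 to 0.9 m from the base axis. Payload 3.1 kg.
Tool frame: the origin (TCP) lies between the finger pads; the fingertips stand 17 mm ahead of it and the grasp point (between the pads) lies 2 mm behind it (robot.nose_length is the distance from the TCP to the fingertips, in m); z points along the fingers, y is the line along which they close (so a half turn about z gives the same grasp; the last joint's range is limited). The gripper opens to 87 mm and grips with 3 to 60 N. Pads are 19 mm wide; open, the fingers measure 117 mm over their backs; the gripper's body (75 mm by 190 mm) begins 51 mm behind the grasp point.
Start: joints at [-1.468, 0.527, 1.433, -0, 1.181, -0.178], TCP at [0.174, -0.6, 0.216] pointing down, gripper open.
Joint ranges: [-3.08, 3.08], [-0.75, 2.2], [0.22, 2.44], [-1.43, 4.57], [0, 2.65], [-2.85, 2.85]. Speed limits (rad/s): [2.79, 2.79, 3.14, 3.14, 3.14, 3.14].

### API

Orientations are given as a unit quaternion [x, y, z, w].
In Python, from rig import robot, cams gives the robot as it stands.
- The arm moves only by the shell command python3 -m pendant 'ROWS' [FORCE]. ROWS is JSON, a list of rows, each an object with "jaw": the opening, from 0 (shut) to 1 (fully open); "linear": the shift along the tool's x, y, z in cm, a list of three; "twist": the turn about the tool's z in degrees. A call has 1 to 12 rows; each row shifts and turns the commanded pose from where the row before left it, along the tool's axes as they then stand; what a row does not reach is not made up. A row lasts 1/12 s, in which the tool goes at most 41.7 mm and 7.16 degrees, less where a joint would pass 70% of its speed; a pose out of reach is approached as far as the arm can. A call is refused whole if a number of a shift passes 4.17 or a number of a turn 7.16, either way. A call with a gripper value outside its range is refused whole. The fingers move at their own pace and stop on an object; FORCE is the grip in N (left out, the last holds). Time passes only in rows, so rows that do not move let the fingers close. It gives the time, the measured TCP pose, the force, the opening and the grip force at its end, in the units of the state.
- robot.get_obs(): the state, without advancing time (a new reading comes with each control period).
- cams.camera(name): name is "scene" or "top"; returns a dict with "color" (384x512x3 uint8, blue, green, red), "depth" (384x512 float32, m along the optical axis (not along the pixel's ray), 0 where there is no reading), "fov_y" (degrees; the focal length in pixels is half the picture's height over the tangent of half this angle, whatever the lens; pixels are square), "cx", "cy" (the principal point, pixels), "k1" (the pictures are not rectified: a ray, as slopes to the right and down, at radius r is drawn at 1 + k1 r^2 times it, then the intrinsics apply), "view" (4x4, takes a point from world to camera coordinates). Camera axes: x right, y down, z forward; pixel columns grow to the right and rows downward; lengths in m; the calibration is good to about 2 mm. A picture is of the moment at which its call begins.
- robot.hand_in(): hands the job in; it is judged then, once.
The state is a dict: "time": time; "q": joint angles; "joint_velocities": joint speeds; "joint_torque": joint torques, N m; "position": TCP position; "tool_rot": TCP orientation; "ft_force": force on the tool from outside, world axes, zero at the start; "moment": the same for the moment, N m; "grip_width": finger opening in m; "grip_force": force on a finger pad.
Only numpy, scipy, OpenCV 4.12 (cv2) and the standard library are available. Lean on these libraries where they do the work, as an engineer would, in place of code of your own. Each camera call takes 0.05 s, during which the arm holds its last target. There are 200 camera calls.

## Working session

There is one attempt and no reset: what is moved stays moved. The work goes in short steps, Python scripts to look and compute and a shell command to move; the robot and the scene stay as the last step left them, time stands still between calls to the robot, and variables do not carry over. Pictures are saved under pics/ and viewed, at most 12 in all, crops included, and the job is handed in when it is done.

```bash
mkdir -p pics
cat > h.py <<'E'
import numpy as np, cv2
from rig import robot, cams
def cam(n):
    c=cams.camera(n); h=c["color"].shape[0]; c["f"]=h/2/np.tan(np.radians(c["fov_y"])/2)
    c["inv"]=np.linalg.inv(c["view"]); return c
def ray(c,u,v):
    d=np.array([(u-c["cx"])/c["f"],(v-c["cy"])/c["f"]]); s=d.copy()
    for _ in range(20): s=d/(1+c["k1"]*(s@s))
    return c["inv"][:3,3], c["inv"][:3,:3]@np.array([s[0],s[1],1.])
def onz(c,u,v,z):
    o,d=ray(c,u,v); return o+d*(z-o[2])/d[2]
def cloud(c):
    h,w=c["depth"].shape; u,v=np.meshgrid(np.arange(w),np.arange(h))
    d=np.stack([(u-c["cx"])/c["f"],(v-c["cy"])/c["f"]],-1); s=d.copy()
    for _ in range(20): s=d/(1+c["k1"]*(s**2).sum(-1,keepdims=True))
    p=np.concatenate([s,np.ones((h,w,1))],-1)*c["depth"][...,None]
    return p@c["inv"][:3,:3].T+c["inv"][:3,3]
E
python3 - <<'E'
from h import *
for n in("scene","top"):
    c=cam(n); cv2.imwrite(f"pics/{n}0.png",c["color"]); print(n,c["inv"].round(3).tolist(),c["f"],c["k1"],(c["depth"]>0).mean())
print(robot.get_obs())
E
```

```text
scene [[0.306, 0.627, -0.716, 1.183], [0.952, -0.193, 0.238, -0.186], [0.011, -0.755, -0.656, 0.646], [0.0, 0.0, 0.0, 1.0]] 420.1953608671296 -0.12589732268079248 0.99603271484375
top [[-0.004, -0.987, 0.161, 0.426], [-1.0, 0.006, 0.014, -0.004], [-0.015, -0.16, -0.987, 1.117], [0.0, 0.0, 0.0, 1.0]] 465.6834511167293 -0.09573547688917235 0.996246337890625
{'time': 0.1, 'q': array([-1.46750432e+00,  5.28370565e-01,  1.43374597e+00, -8.66168398e-06,
        1.18142720e+00, -1.78507555e-01]), 'joint_velocities': array([-0.00082548, -0.00041198, -0.00159766,  0.00123298,  0.00141097,
        0.00035929]), 'joint_torque': array([-2.56533958e-04, -4.40984988e+01, -1.77150124e+01,  6.34484715e-02,
        5.33373782e-02, -4.11994449e-05]), 'position': array([ 0.17375467, -0.59967044,  0.2155801 ]), 'tool_rot': array([ 9.90089334e-01,  1.40435602e-01,  3.26769694e-05, -9.74999899e-04]), 'ft_force': array([-0.09611204, -0.00203763, -0.2791675 ]), 'moment': array([ 0.0233596 ,  0.01683316, -0.00409523]), 'grip_force': 0.0, 'grip_width': 0.08722436982810736}
```

View pics/scene0.png

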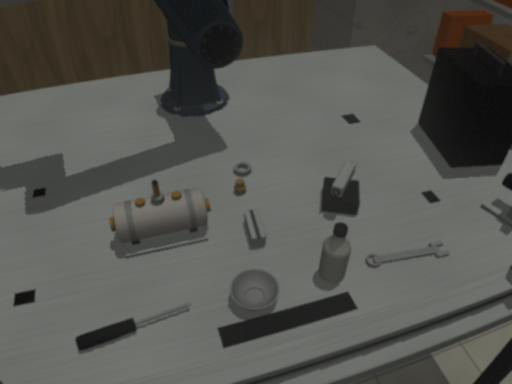

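View pics/top0.png

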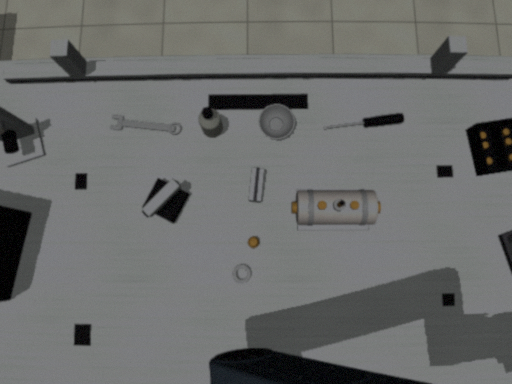

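The scene view shows the receiver (160,215) with its stem at (156,188), and the stand with the gauge at (342,185). In the top view the gauge is at (162,198) and the stem near (340,206). I'll measure both with depth.

Run:
```python
from h import *
ims=[]
for n,(g,r) in {"top":((162,198),(338,206)),"scene":((343,182),(158,195))}.items():
    c=cam(n); P=cloud(c)
    for (u,v) in (g,r): ims.append(cv2.resize(c["color"][v-36:v+36,u-50:u+50],(400,288),interpolation=cv2.INTER_CUBIC))
    Z=P[...,2]; h,w=Z.shape; uu,vv=np.meshgrid(np.arange(w),np.arange(h))
    m=(np.hypot(uu-g[0],vv-g[1])<45)&(Z>.068)&(Z<.1); k=P[m]
    rect=cv2.minAreaRect(k[:,:2].astype(np.float32)*1000)
    print(n,"gauge",m.sum(),k.mean(0).round(4),np.median(k[:,2]),rect)
    m=(np.hypot(uu-g[0],vv-g[1])<50)&(Z>.028)&(Z<.042); k=P[m]
    print("stand",m.sum(),cv2.minAreaRect(k[:,:2].astype(np.float32)*1000))
    for lo,hi in((.1,.107),(.112,.16)):
        m=(np.hypot(uu-r[0],vv-r[1])<45)&(Z>lo)&(Z<hi); k=P[m]
        print("stem",lo,m.sum(),k.mean(0).round(4) if len(k) else 0,k.max(0) if len(k) else 0,k.min(0) if len(k) else 0)
    m=(np.hypot(uu-r[0],vv-r[1])<60)&(Z>.045)&(Z<.2); k=P[m]
    print("recv",cv2.minAreaRect(k[:,:2].astype(np.float32)*1000))
cv2.imwrite("pics/z.png",np.vstack([np.hstack(ims[:2]),np.hstack(ims[2:])]))
```

```text
top gauge 550 [0.5654 0.2193 0.0802] 0.0807471349808121 ((566.5687866210938, 220.29246520996094), (26.767440795898438, 105.82860565185547), 46.353973388671875)
stand 632 ((566.356201171875, 220.24246215820312), (80.16449737548828, 79.76473236083984), 63.30762481689453)
stem 0.1 91 [ 0.5438 -0.1771  0.1027] [ 0.55761703 -0.13256976  0.10694105] [ 0.53280135 -0.22310707  0.10001593]
stem 0.112 37 [ 0.5442 -0.1775  0.1334] [ 0.55026769 -0.17306713  0.14379399] [ 0.53946863 -0.18385366  0.11213665]
recv ((543.8897705078125, -178.25439453125), (202.25961303710938, 80.24510192871094), 89.62908172607422)
scene gauge 417 [0.5768 0.2159 0.0787] 0.07968561654362738 ((570.0067749023438, 221.48468017578125), (27.28267478942871, 109.70597076416016), 44.245262145996094)
stand 634 ((570.2539672851562, 220.750244140625), (81.33692169189453, 85.66804504394531), 61.66337966918945)
stem 0.1 80 [ 0.552  -0.1791  0.1023] [ 0.56111786 -0.1651199   0.10694528] [ 0.53999676 -0.2162491   0.10002818]
stem 0.112 85 [ 0.5511 -0.1779  0.1269] [ 0.55589852 -0.17182057  0.13927286] [ 0.54146627 -0.18367603  0.11221312]
recv ((555.5313720703125, -176.74002075195312), (202.42681884765625, 71.3424301147461), 89.25651550292969)
```

View pics/z.png

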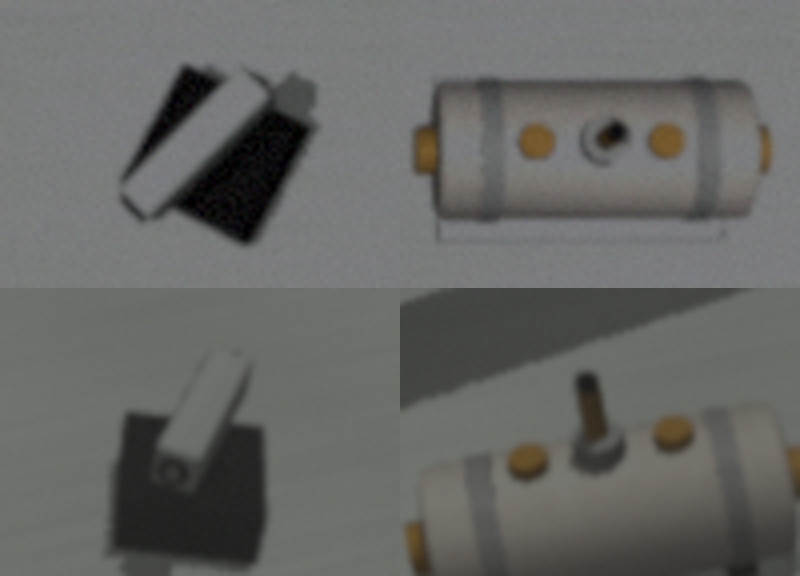

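The rod end, shown by a ring on the end face, points to +x,-y at a yaw of about -44.5°. The gauge centre is about (0.568, 0.2205) and the stem about (0.546, -0.178). Moving over now.

```bash
cat >> h.py <<'E'
def pose():
    o=robot.get_obs(); x,y,z,w=o["tool_rot"]
    from scipy.spatial.transform import Rotation as R
    M=R.from_quat(o["tool_rot"]).as_matrix(); return np.array(o["position"]),M,o
def go(t):
    p,M,o=pose(); print("tcp",p.round(4),"yaw",np.degrees(np.arctan2(M[1,0],M[0,0])).round(2),"z",M[:,2].round(3),"need cm",(M.T@(np.array(t)-p)*100).round(2),"t",o["time"],"F",np.round(o["ft_force"],2),"q6",o["q"][5].round(2))
E
python3 -m pendant '[{"jaw":1,"linear":[2.5,-2.83,0],"twist":0},{"jaw":1,"linear":[2.5,-2.83,0],"twist":0},{"jaw":1,"linear":[2.5,-2.83,0],"twist":0},{"jaw":1,"linear":[2.5,-2.83,0],"twist":0},{"jaw":1,"linear":[2.5,-2.83,0],"twist":0},{"jaw":1,"linear":[2.5,-2.83,0],"twist":0},{"jaw":1,"linear":[2.5,-2.83,0],"twist":0},{"jaw":1,"linear":[2.5,-2.83,0],"twist":0},{"jaw":1,"linear":[2.5,-2.83,0],"twist":0},{"jaw":1,"linear":[2.5,-2.83,0],"twist":0},{"jaw":1,"linear":[2.5,-2.83,0],"twist":0},{"jaw":1,"linear":[2.5,-2.83,0],"twist":0}]' 
python3 -m pendant '[{"jaw":1,"linear":[2.5,-2.83,0],"twist":0},{"jaw":1,"linear":[2.5,-2.83,0],"twist":0},{"jaw":1,"linear":[2.5,-2.83,0],"twist":0},{"jaw":1,"linear":[2.5,-2.83,0],"twist":0},{"jaw":1,"linear":[2.5,-2.83,0],"twist":0},{"jaw":1,"linear":[2.5,-2.83,0],"twist":0},{"jaw":1,"linear":[2.5,-2.83,0],"twist":0},{"jaw":1,"linear":[2.5,-2.83,0],"twist":0},{"jaw":1,"linear":[2.5,-2.83,0],"twist":0},{"jaw":1,"linear":[2.5,-2.83,0],"twist":0},{"jaw":1,"linear":[2.5,-2.83,0],"twist":0},{"jaw":1,"linear":[2.5,-2.83,0],"twist":0}]'
python3 -m pendant '[{"jaw":1,"linear":[0,0,0],"twist":-7},{"jaw":1,"linear":[0,0,0],"twist":-7},{"jaw":1,"linear":[0,0,0],"twist":-7},{"jaw":1,"linear":[0,0,0],"twist":-7},{"jaw":1,"linear":[0,0,0],"twist":-7},{"jaw":1,"linear":[0,0,0],"twist":-7},{"jaw":1,"linear":[0,0,0],"twist":-7},{"jaw":1,"linear":[0,0,0],"twist":-7},{"jaw":1,"linear":[0,0,0],"twist":-7},{"jaw":1,"linear":[0,0,0],"twist":-7},{"jaw":1,"linear":[0,0,0],"twist":-7},{"jaw":1,"linear":[0,0,0],"twist":-7}]'
python3 -m pendant '[{"jaw":1,"linear":[0,0,0],"twist":-7},{"jaw":1,"linear":[0,0,0],"twist":-7},{"jaw":1,"linear":[0,0,0],"twist":-7},{"jaw":1,"linear":[0,0,0],"twist":-7},{"jaw":1,"linear":[0,0,0],"twist":-7},{"jaw":1,"linear":[0,0,0],"twist":0}]'
python3 -c "
from h import *
go([.568,.2205,.066])"
```

```text
time: 1.2
position: [0.368, -0.189, 0.2166]
tool_rot: [0.99, 0.14, 0.0, 0.0]
ft_force: [0.4, 0.8, 1.2]
grip_width: 0.0869
grip_force: 0.0
time: 2.2
position: [0.5615, 0.2209, 0.2163]
tool_rot: [0.99, 0.141, -0.0, 0.0]
ft_force: [1.2, -0.8, -0.2]
grip_width: 0.0869
grip_force: 0.0
time: 3.2
position: [0.5611, 0.2189, 0.2162]
tool_rot: [0.639, 0.769, -0.0, -0.0]
ft_force: [-0.1, 0.2, -0.6]
grip_width: 0.087
grip_force: 0.0
time: 3.7
position: [0.5611, 0.2189, 0.2162]
tool_rot: [0.381, 0.925, -0.0, -0.0]
ft_force: [0.4, 0.4, 0.4]
grip_width: 0.087
grip_force: 0.0
tcp [0.5611 0.2189 0.2162] yaw 135.26 z [-0.001 -0.    -1.   ] need cm [-0.39  0.61 15.02] t 3.7 F [0.36 0.35 0.43] q6 -0.6
```

```bash
python3 -m pendant '[{"jaw":1,"linear":[-0.4,0.6,1.5],"twist":0},{"jaw":1,"linear":[0,0,1.5],"twist":0},{"jaw":1,"linear":[0,0,1.5],"twist":0},{"jaw":1,"linear":[0,0,1.5],"twist":0},{"jaw":1,"linear":[0,0,1.5],"twist":0},{"jaw":1,"linear":[0,0,1.5],"twist":0},{"jaw":1,"linear":[0,0,1.5],"twist":0},{"jaw":1,"linear":[0,0,1.5],"twist":0},{"jaw":1,"linear":[0,0,1.5],"twist":0},{"jaw":1,"linear":[0,0,1.5],"twist":0},{"jaw":1,"linear":[0,0,0],"twist":0}]'
python3 -c "
from h import *
go([.568,.2205,.066]); c=cam('scene'); cv2.imwrite('pics/g1.png',cv2.resize(c['color'][100:260,240:460],(770,560)))"
```

```text
time: 4.62
position: [0.5661, 0.2199, 0.0635]
tool_rot: [0.383, 0.924, -0.002, -0.003]
ft_force: [-0.3, -0.3, -0.6]
grip_width: 0.0871
grip_force: 0.0
tcp [0.5661 0.2199 0.0635] yaw 134.97 z [-0.006 -0.001 -1.   ] need cm [-0.09  0.17 -0.25] t 4.6167 F [-0.3 -0.3 -0.6] q6 -0.6
```

View pics/g1.png

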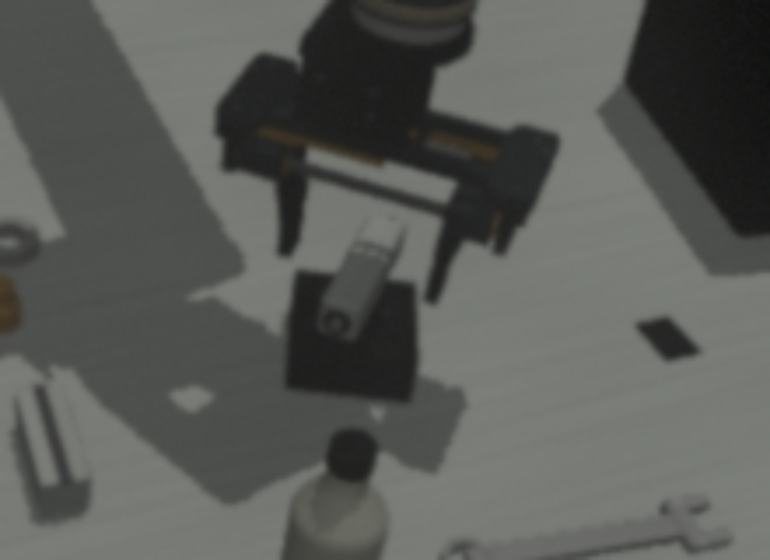

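The gripper straddles the barrel at its middle: fingers at about (290,250) and (432,300), barrel at (360,280). Closing.

```bash
python3 -m pendant '[{"jaw":1,"linear":[-0.1,0.17,-0.25],"twist":0},{"jaw":1,"linear":[0,0,0],"twist":0},{"jaw":0.1,"linear":[0,0,0],"twist":0},{"jaw":0.1,"linear":[0,0,0],"twist":0},{"jaw":0.1,"linear":[0,0,0],"twist":0},{"jaw":0.1,"linear":[0,0,0],"twist":0},{"jaw":0.1,"linear":[0,0,0],"twist":0},{"jaw":0.1,"linear":[0,0,0],"twist":0},{"jaw":0.1,"linear":[0,0,0],"twist":0},{"jaw":0.1,"linear":[0,0,0],"twist":0},{"jaw":0.1,"linear":[0,0,0],"twist":0},{"jaw":0.1,"linear":[0,0,0],"twist":0}]' 55
python3 -c "
from h import *
go([.568,.2205,.066])"
```

```text
time: 5.67
position: [0.5702, 0.2209, 0.0689]
tool_rot: [0.382, 0.924, -0.0, -0.0]
ft_force: [-0.4, -0.2, 0.7]
grip_width: 0.0287
grip_force: 0.0
tcp [0.5702 0.2209 0.0689] yaw 135.15 z [-0. -0. -1.] need cm [ 0.13 -0.18  0.29] t 5.6667 F [-0.36 -0.23  0.72] q6 -0.6
```

```bash
python3 -m pendant '[{"jaw":0.1,"linear":[0,0,0.25],"twist":0},{"jaw":0.1,"linear":[0,0,0],"twist":0},{"jaw":0.1,"linear":[0,0,0],"twist":0},{"jaw":0.1,"linear":[0,0,0],"twist":0},{"jaw":0.1,"linear":[0,0,0],"twist":0}]' 55
python3 -c "
from h import *
go([.568,.2205,.246])"
```

```text
time: 6.08
position: [0.5707, 0.2208, 0.0682]
tool_rot: [0.381, 0.924, 0.0, 0.001]
ft_force: [-2.0, -0.8, 9.5]
grip_width: 0.025
grip_force: 55.1
tcp [0.5707 0.2208 0.0682] yaw 135.16 z [ 0.001 -0.    -1.   ] need cm [  0.15  -0.2  -17.78] t 6.0833 F [-2.   -0.76  9.5 ] q6 -0.6
```

```bash
python3 -m pendant '[{"jaw":0.1,"linear":[0,0,-0.5],"twist":0},{"jaw":0.1,"linear":[0,0,-1],"twist":0},{"jaw":0.1,"linear":[0,0,-1.5],"twist":0},{"jaw":0.1,"linear":[0,0,-2],"twist":0},{"jaw":0.1,"linear":[0,0,-2],"twist":0},{"jaw":0.1,"linear":[0,0,-2],"twist":0},{"jaw":0.1,"linear":[0,0,-2],"twist":0},{"jaw":0.1,"linear":[0,0,-2],"twist":0},{"jaw":0.1,"linear":[0,0,-2],"twist":0},{"jaw":0.1,"linear":[0,0,-2],"twist":0},{"jaw":0.1,"linear":[0,0,-1],"twist":0},{"jaw":0.1,"linear":[0,0,0],"twist":0}]'
python3 - <<'E'
from h import *
go([.546,-.1775,.246])
for n in("top","scene"):
    c=cam(n); P=cloud(c); p=pose()[0]
    k=P[(abs(P[...,2]-(p[2]+.0135))<.006)&(np.hypot(P[...,0]-p[0],P[...,1]-p[1])<.08)]; print(n,len(k),cv2.minAreaRect((k[:,:2]*1000).astype(np.float32)))
    cv2.imwrite(f"pics/l_{n}.png",c["color"])
E
```

```text
time: 7.08
position: [0.5718, 0.2213, 0.2493]
tool_rot: [0.381, 0.924, 0.002, 0.002]
ft_force: [0.6, -0.2, -1.7]
grip_width: 0.025
grip_force: 55.0
tcp [0.5718 0.2213 0.2493] yaw 135.15 z [ 0.006  0.001 -1.   ] need cm [-26.3  -30.09   0.27] t 7.0833 F [ 0.62 -0.21 -1.69] q6 -0.6
top 87 ((600.2807006835938, 189.81903076171875), (24.312850952148438, 15.094765663146973), 51.721378326416016)
scene 408 ((573.6986083984375, 220.79833984375), (43.6573486328125, 98.16841125488281), 33.51918029785156)
```

View pics/l_scene.png

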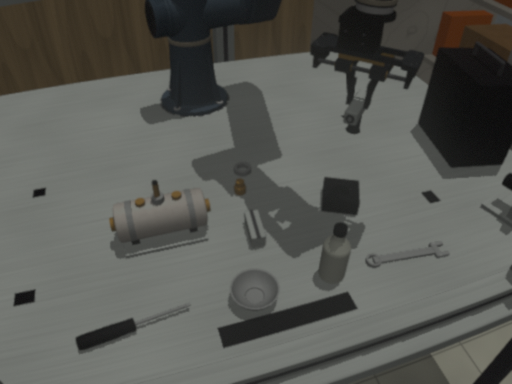

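Gauge is lifted cleanly at (355,110). The stand is now empty at (340,195), so I can measure the stem top and socket in both views.

Run:
```python
from h import *
from scipy.optimize import least_squares
px={}
t=[];
for n,(r,b) in {"top":((339,205),(339.3,205)),"scene":((156,186),(157.5,197))}.items():
    c=cam(n); px[n]=c
    P=cloud(c)
    m=(P[...,2]>.112)&(P[...,2]<.17)&(np.abs(P[...,0]-.548)<.03)&(np.abs(P[...,1]+.178)<.03)
    v,u=np.nonzero(m); z=P[m][:,2]
    # slices of stem: pixel centroid per height
    for lo in(.115,.125,.132):
        s=(z>lo)&(z<lo+.01)
        if s.sum(): print(n,lo,s.sum(),u[s].mean().round(1),v[s].mean().round(1),onz(c,u[s].mean(),v[s].mean(),z[s].mean()).round(4),z[s].mean().round(4))
    print(n,"boss",onz(c,*b,.104).round(4))
    k=(np.abs(P[...,2]-.035)<.006)&(np.hypot(P[...,0]-.568,P[...,1]-.22)<.07); k=P[k]
    print("stand top",len(k),cv2.minAreaRect((k[:,:2]*1000).astype(np.float32)))
    k=P[(P[...,2]>.045)&(np.abs(P[...,0]-.545)<.06)&(np.abs(P[...,1]+.178)<.12)]
    print("cyl ymin,ymax",np.percentile(k[:,1],[1,99]))
    g=(r,(343,193) if n=="scene" else (168,198))
    cv2.imwrite(f"pics/q_{n}.png",np.hstack([cv2.resize(c["color"][q[1]-25:q[1]+25,q[0]-25:q[0]+25],(400,400),interpolation=cv2.INTER_CUBIC) for q in g]))
a,b=[cv2.imread(f"pics/q_{n}.png") for n in("top","scene")]
cv2.imwrite("pics/q.png",cv2.resize(np.vstack([a,b]),(600,600)))
```

```text
top 0.115 6 339.0 204.8 [ 0.5425 -0.1756  0.1198] 0.1198
top 0.125 8 339.8 204.0 [ 0.543  -0.1754  0.1311] 0.1311
top 0.132 23 341.8 202.7 [ 0.5448 -0.1785  0.1387] 0.1387
top boss [ 0.544 -0.179  0.104]
stand top 338 ((562.8602294921875, 213.16998291015625), (64.86231231689453, 80.02714538574219), 63.527015686035156)
cyl ymin,ymax [-0.27399003 -0.08272266]
scene 0.115 26 155.7 190.2 [ 0.5525 -0.1773  0.1201] 0.1201
scene 0.125 27 154.6 186.2 [ 0.5523 -0.1779  0.1301] 0.1301
scene 0.132 31 154.0 182.7 [ 0.5499 -0.1777  0.1366] 0.1366
scene boss [ 0.5546 -0.1763  0.104 ]
stand top 781 ((570.3263549804688, 221.28262329101562), (82.06266021728516, 83.98512268066406), 64.20829772949219)
cyl ymin,ymax [-0.27287775 -0.08105658]
```

View pics/q.png

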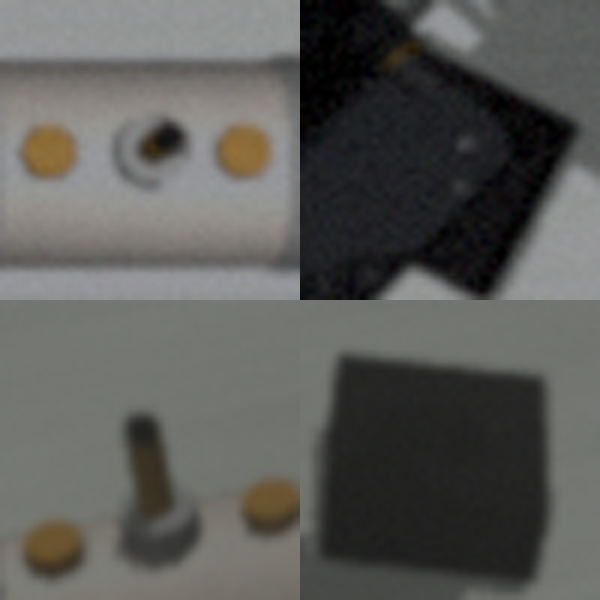

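Run:
```python
from h import *
A=cam("top");B=cam("scene")
for a,b in(((342.2,202.2),(154.4,180.7)),((342.2,202.2),(154.4,181.5))):
    (o,d),(p,e)=ray(A,*a),ray(B,*b); d/=np.linalg.norm(d);e/=np.linalg.norm(e)
    s,t=np.linalg.lstsq(np.stack([d,-e],1),p-o,rcond=None)[0]; print("tri",(o+s*d).round(4),(p+t*e).round(4))
for z in(.139,.142,.145): print(z,onz(A,342.2,202.2,z).round(4),onz(B,154.4,181,z).round(4))
go([.547,-.178,.245])
```

```text
tri [ 0.5459 -0.1793  0.139 ] [ 0.5463 -0.1763  0.1385]
tri [ 0.5461 -0.1796  0.1372] [ 0.5465 -0.1766  0.1367]
0.139 [ 0.5459 -0.1793  0.139 ] [ 0.5479 -0.1764  0.139 ]
0.142 [ 0.5455 -0.1788  0.142 ] [ 0.5516 -0.1765  0.142 ]
0.145 [ 0.5451 -0.1782  0.145 ] [ 0.5554 -0.1765  0.145 ]
tcp [0.5693 0.2207 0.2448] yaw 135.14 z [-0.003 -0.001 -1.   ] need cm [-2.654e+01 -2.983e+01  1.000e-02] t 7.3833 F [ 0.21 -0.33 -0.87] q6 -0.6
```

```bash
python3 -m pendant '[{"jaw":0.1,"linear":[-1.2,-1.35,0],"twist":0},{"jaw":0.1,"linear":[-2.4,-2.7,0],"twist":0},{"jaw":0.1,"linear":[-2.4,-2.7,0],"twist":0},{"jaw":0.1,"linear":[-2.4,-2.7,0],"twist":0},{"jaw":0.1,"linear":[-2.4,-2.7,0],"twist":0},{"jaw":0.1,"linear":[-2.4,-2.7,0],"twist":0},{"jaw":0.1,"linear":[-2.4,-2.7,0],"twist":0},{"jaw":0.1,"linear":[-2.4,-2.7,0],"twist":0},{"jaw":0.1,"linear":[-2.4,-2.7,0],"twist":0},{"jaw":0.1,"linear":[-2.4,-2.7,0],"twist":0},{"jaw":0.1,"linear":[-2.4,-2.7,0],"twist":0},{"jaw":0.1,"linear":[-1.2,-1.35,0],"twist":0}]'
python3 -m pendant '[{"jaw":0.1,"linear":[0,0,0],"twist":0},{"jaw":0.1,"linear":[0,0,0],"twist":0},{"jaw":0.1,"linear":[0,0,0],"twist":0},{"jaw":0.1,"linear":[0,0,0],"twist":0}]' >/dev/null
python3 -c "
from h import *
go([.548,-.1775,.215])"
```

```text
time: 8.38
position: [0.5475, -0.1803, 0.2456]
tool_rot: [0.383, 0.924, -0.001, -0.0]
ft_force: [0.6, -0.0, -1.6]
grip_width: 0.0252
grip_force: 55.0
tcp [ 0.5477 -0.1743  0.246 ] yaw 135.22 z [-0.001  0.001 -1.   ] need cm [-0.25 -0.2   3.1 ] t 8.7167 F [-0.02  0.98 -1.47] q6 -1.29
```

```bash
python3 -m pendant '[{"jaw":0.1,"linear":[-0.25,-0.2,1],"twist":0},{"jaw":0.1,"linear":[0,0,1],"twist":0},{"jaw":0.1,"linear":[0,0,1],"twist":0},{"jaw":0.1,"linear":[0,0,0.5],"twist":0},{"jaw":0.1,"linear":[0,0,0],"twist":0},{"jaw":0.1,"linear":[0,0,0],"twist":0}]'
python3 - <<'E'
from h import *
go([.548,-.1775,.211])
p,M,o=pose(); c=cam("scene"); V=c["view"]
def proj(X):
    q=V@np.append(X,1); s=q[:2]/q[2]; s=s*(1+c["k1"]*(s@s)); return s*c["f"]+[c["cx"],c["cy"]]
print("mouth pred px",proj(p+[0,0,-.056]).round(1),"seat top px seen 154.4,181", "port z .14 at tcp xy",proj([p[0],p[1],.14]).round(1))
cv2.imwrite("pics/a1.png",cv2.resize(c["color"][130:230,95:228],(798,600),interpolation=cv2.INTER_CUBIC))
E
```

```text
time: 9.22
position: [0.548, -0.1787, 0.2106]
tool_rot: [0.381, 0.924, 0.0, -0.001]
ft_force: [0.6, 0.3, -1.7]
grip_width: 0.0252
grip_force: 55.0
tcp [ 0.548  -0.1787  0.2106] yaw 135.16 z [-0.001  0.001 -1.   ] need cm [ 0.08  0.09 -0.04] t 9.2167 F [ 0.58  0.32 -1.74] q6 -1.3
mouth pred px [152.  174.8] seat top px seen 154.4,181 port z .14 at tcp xy [153.1 180.9]
```

View pics/a1.png

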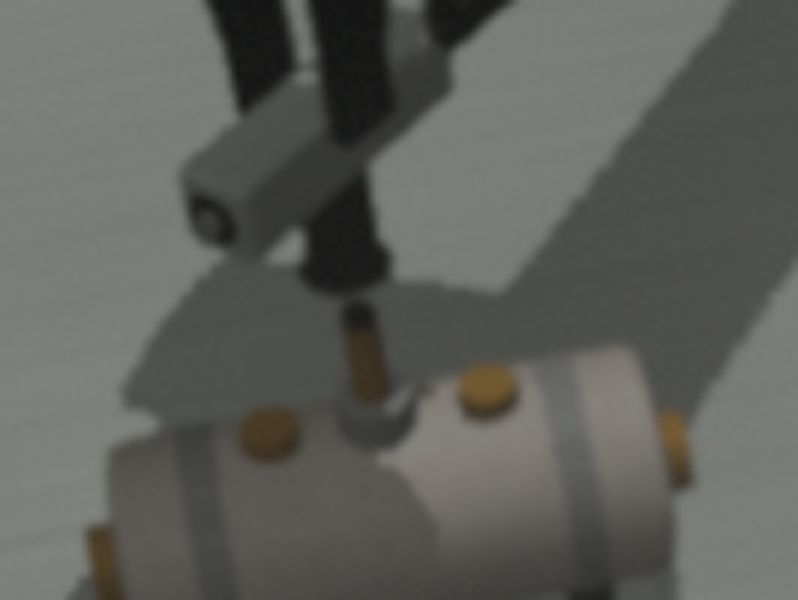

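The chuck mouth is centred at column 346 and the stem axis extrapolates to about 351. That means about 1.7 mm towards +y. I'll check x by depth.

Run:
```python
from h import *
c=cam("scene"); D=c["depth"]; P=cloud(c)
def col(u0,u1,v0,v1):
    k=P[v0:v1,u0:u1].reshape(-1,3); return np.median(k,0).round(4)
print("chuck neck", [(v,col(151,154,v,v+1)) for v in (160,162,164,166,168)])
print("flare", [(v,col(151,154,v,v+1)) for v in (172,174,175,176,177)])
print("stem",[(v,col(154,157,v,v+1)) for v in (182,184,186,188,190,192,194)])
```

```text
chuck neck [(160, array([ 0.5606, -0.174 ,  0.1973])), (162, array([ 0.5584, -0.1746,  0.1912])), (164, array([ 0.5587, -0.1753,  0.1872])), (166, array([ 0.5593, -0.1759,  0.1835])), (168, array([ 0.559 , -0.1766,  0.1787]))]
flare [(172, array([ 0.5578, -0.1779,  0.1686])), (174, array([ 0.5582, -0.1785,  0.1648])), (175, array([ 0.558 , -0.1789,  0.1624])), (176, array([ 0.5589, -0.1792,  0.1606])), (177, array([ 0.5595, -0.1796,  0.1582]))]
stem [(182, array([ 0.5504, -0.1757,  0.1384])), (184, array([ 0.5537, -0.1764,  0.1362])), (186, array([ 0.5537, -0.1771,  0.1317])), (188, array([ 0.5525, -0.1778,  0.1259])), (190, array([ 0.554 , -0.1785,  0.1225])), (192, array([ 0.553 , -0.1792,  0.1163])), (194, array([ 0.5533, -0.1799,  0.1116]))]
```

```bash
python3 -m pendant '[{"jaw":0.1,"linear":[0.08,0.12,0],"twist":0},{"jaw":0.1,"linear":[0,0,0.4],"twist":0},{"jaw":0.1,"linear":[0,0,0.4],"twist":0},{"jaw":0.1,"linear":[0,0,0.4],"twist":0},{"jaw":0.1,"linear":[0,0,0.2],"twist":0},{"jaw":0.1,"linear":[0,0,0.2],"twist":0},{"jaw":0.1,"linear":[0,0,0],"twist":0},{"jaw":0.1,"linear":[0,0,0],"twist":0}]'
python3 -m pendant '[{"jaw":0.1,"linear":[0,0,0.1],"twist":0},{"jaw":0.1,"linear":[0,0,0.1],"twist":0},{"jaw":0.1,"linear":[0,0,0.1],"twist":0},{"jaw":0.1,"linear":[0,0,0],"twist":0}]'
python3 -c "
from h import *
go([.5483,-.1770,.177])"
```

```text
time: 9.98
position: [0.5485, -0.1777, 0.1953]
tool_rot: [0.382, 0.924, 0.0, -0.0]
ft_force: [0.8, 0.1, -2.5]
grip_width: 0.0254
grip_force: 55.0
time: 10.32
position: [0.5485, -0.1776, 0.1923]
tool_rot: [0.382, 0.924, 0.0, -0.0]
ft_force: [-0.0, -0.1, -1.2]
grip_width: 0.0251
grip_force: 55.0
tcp [ 0.5485 -0.1776  0.1923] yaw 135.15 z [-0.  0. -1.] need cm [0.05 0.03 1.53] t 10.3167 F [-0.01 -0.1  -1.22] q6 -1.29
```

```bash
for i in 1; do python3 -m pendant '[{"jaw":0.1,"linear":[0,0,0.1],"twist":0},{"jaw":0.1,"linear":[0,0,0.1],"twist":0},{"jaw":0.1,"linear":[0,0,0],"twist":0}]'; done
python3 -m pendant '[{"jaw":0.1,"linear":[0,0,0.1],"twist":0},{"jaw":0.1,"linear":[0,0,0.1],"twist":0},{"jaw":0.1,"linear":[0,0,0],"twist":0}]'
```

```text
time: 10.57
position: [0.5485, -0.1775, 0.1903]
tool_rot: [0.381, 0.924, 0.0, -0.0]
ft_force: [-0.5, 0.4, -2.7]
grip_width: 0.0256
grip_force: 55.0
time: 10.82
position: [0.5484, -0.1776, 0.1882]
tool_rot: [0.382, 0.924, 0.0, -0.0]
ft_force: [0.1, 0.6, -1.1]
grip_width: 0.0248
grip_force: 55.0
```

```bash
python3 -m pendant '[{"jaw":0.1,"linear":[0,0,0.1],"twist":0},{"jaw":0.1,"linear":[0,0,0.1],"twist":0},{"jaw":0.1,"linear":[0,0,0],"twist":0}]'
python3 -m pendant '[{"jaw":0.1,"linear":[0,0,0.1],"twist":0},{"jaw":0.1,"linear":[0,0,0.1],"twist":0},{"jaw":0.1,"linear":[0,0,0],"twist":0}]'
```

```text
time: 11.07
position: [0.5484, -0.1776, 0.1862]
tool_rot: [0.382, 0.924, 0.0, -0.0]
ft_force: [0.1, 0.4, -2.1]
grip_width: 0.0249
grip_force: 55.0
time: 11.32
position: [0.5485, -0.1776, 0.1842]
tool_rot: [0.382, 0.924, 0.0, -0.0]
ft_force: [0.7, -0.3, -2.3]
grip_width: 0.0251
grip_force: 55.0
```

```bash
python3 -m pendant '[{"jaw":0.1,"linear":[0,0,0.1],"twist":0},{"jaw":0.1,"linear":[0,0,0.1],"twist":0},{"jaw":0.1,"linear":[0,0,0],"twist":0}]'
python3 -m pendant '[{"jaw":0.1,"linear":[0,0,0.1],"twist":0},{"jaw":0.1,"linear":[0,0,0],"twist":0}]'
```

```text
time: 11.57
position: [0.5485, -0.1776, 0.1822]
tool_rot: [0.382, 0.924, 0.0, -0.0]
ft_force: [0.5, 0.5, -2.2]
grip_width: 0.0248
grip_force: 55.0
time: 11.73
position: [0.5488, -0.1778, 0.1821]
tool_rot: [0.381, 0.924, -0.0, 0.0]
ft_force: [-0.9, 1.6, 2.1]
grip_width: 0.0249
grip_force: 55.0
```

```bash
python3 -m pendant '[{"jaw":0.1,"linear":[0,0,0.05],"twist":0},{"jaw":0.1,"linear":[0,0,0],"twist":0}]'
python3 -m pendant '[{"jaw":0.1,"linear":[0,0,0.1],"twist":0},{"jaw":0.1,"linear":[0,0,0],"twist":0}]'
```

```text
time: 11.9
position: [0.5488, -0.1778, 0.1816]
tool_rot: [0.381, 0.924, -0.0, 0.0]
ft_force: [-1.4, 0.9, 3.8]
grip_width: 0.025
grip_force: 55.0
time: 12.07
position: [0.5488, -0.1778, 0.1803]
tool_rot: [0.382, 0.924, -0.0, 0.0]
ft_force: [-0.6, 0.2, 4.8]
grip_width: 0.0251
grip_force: 55.0
```

```bash
python3 -m pendant '[{"jaw":0.1,"linear":[0,0,0.1],"twist":0},{"jaw":0.1,"linear":[0,0,0],"twist":0}]'
python3 -m pendant '[{"jaw":0.1,"linear":[0,0,0.05],"twist":0},{"jaw":0.1,"linear":[0,0,0],"twist":0}]'
python3 -m pendant '[{"jaw":0.1,"linear":[0,0,0.05],"twist":0},{"jaw":0.1,"linear":[0,0,0],"twist":0}]'
```

```text
time: 12.23
position: [0.5488, -0.1778, 0.1792]
tool_rot: [0.382, 0.924, -0.0, 0.0]
ft_force: [-0.6, 0.4, 4.9]
grip_width: 0.0249
grip_force: 55.0
time: 12.4
position: [0.549, -0.1779, 0.1792]
tool_rot: [0.381, 0.924, -0.0, 0.001]
ft_force: [-1.0, 0.3, 6.7]
grip_width: 0.0253
grip_force: 55.0
time: 12.57
position: [0.5491, -0.178, 0.1791]
tool_rot: [0.381, 0.924, -0.0, 0.001]
ft_force: [-2.3, 1.2, 9.6]
grip_width: 0.0251
grip_force: 55.0
```

```bash
python3 -m pendant '[{"jaw":0.1,"linear":[0,0,0.05],"twist":0},{"jaw":0.1,"linear":[0,0,0],"twist":0}]'
python3 -m pendant '[{"jaw":0.1,"linear":[0,0,0.05],"twist":0},{"jaw":0.1,"linear":[0,0,0],"twist":0},{"jaw":0.1,"linear":[0,0,0],"twist":0}]'
python3 - <<'E'
from h import *
go([.5483,-.177,.177])
c=cam("scene"); cv2.imwrite("pics/p1.png",cv2.resize(c["color"][130:230,95:228],(798,600),interpolation=cv2.INTER_CUBIC))
E
```

```text
time: 12.73
position: [0.5491, -0.178, 0.1789]
tool_rot: [0.381, 0.924, -0.0, 0.001]
ft_force: [-2.6, 0.7, 10.1]
grip_width: 0.025
grip_force: 55.1
time: 12.98
position: [0.5492, -0.178, 0.1786]
tool_rot: [0.381, 0.924, -0.0, 0.001]
ft_force: [-2.1, 0.3, 10.9]
grip_width: 0.0253
grip_force: 55.1
tcp [ 0.5492 -0.178   0.1786] yaw 135.15 z [ 0.002 -0.001 -1.   ] need cm [0.13 0.01 0.16] t 12.9833 F [-2.07  0.29 10.93] q6 -1.29
```

View pics/p1.png

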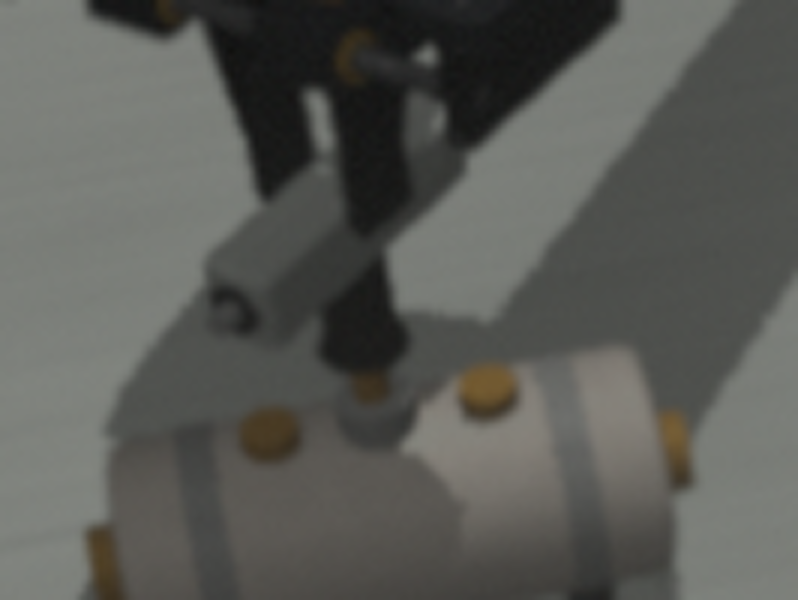

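The chuck is over the stem (brass still visible at (370,385)) and the rod is barely out. Pressing further.

```bash
python3 -m pendant '[{"jaw":0.1,"linear":[0,0,0.05],"twist":0},{"jaw":0.1,"linear":[0,0,0],"twist":0},{"jaw":0.1,"linear":[0,0,0],"twist":0}]'
python3 -m pendant '[{"jaw":0.1,"linear":[0,0,0.05],"twist":0},{"jaw":0.1,"linear":[0,0,0],"twist":0},{"jaw":0.1,"linear":[0,0,0],"twist":0}]'
python3 -c "
from h import *
for i in range(6): print(cam('scene')['color'].shape[0]*0,robot.get_obs()['ft_force'].round(1),robot.get_obs()['position'].round(4))"
```

```text
time: 13.28
position: [0.5492, -0.1781, 0.1782]
tool_rot: [0.381, 0.924, -0.0, 0.001]
ft_force: [-2.8, 0.6, 11.7]
grip_width: 0.0249
grip_force: 55.1
time: 13.53
position: [0.5492, -0.1781, 0.1778]
tool_rot: [0.381, 0.924, -0.0, 0.001]
ft_force: [-2.2, 1.5, 12.6]
grip_width: 0.0251
grip_force: 55.1
0 [-2.5  0.8 13. ] [ 0.5492 -0.1781  0.1778]
0 [-3.7  1.5 11.7] [ 0.5492 -0.1781  0.1777]
0 [-2.   0.8 11.3] [ 0.5492 -0.1781  0.1777]
0 [-2.6  1.1 11.6] [ 0.5492 -0.1781  0.1778]
0 [-2.   1.  11.5] [ 0.5492 -0.1781  0.1778]
0 [-2.3  0.4 13. ] [ 0.5492 -0.1781  0.1778]
```

```bash
python3 -m pendant '[{"jaw":0.1,"linear":[0.05,-0.05,0],"twist":0},{"jaw":0.1,"linear":[0,0,0],"twist":0},{"jaw":0.1,"linear":[0,0,0],"twist":0}]'
python3 -m pendant '[{"jaw":0.1,"linear":[0,0,0.05],"twist":0},{"jaw":0.1,"linear":[0,0,0],"twist":0},{"jaw":0.1,"linear":[0,0,0],"twist":0}]'
```

```text
time: 14.08
position: [0.549, -0.178, 0.1778]
tool_rot: [0.382, 0.924, -0.0, 0.002]
ft_force: [-2.1, 1.3, 12.4]
grip_width: 0.0251
grip_force: 55.1
time: 14.33
position: [0.549, -0.1781, 0.1774]
tool_rot: [0.382, 0.924, -0.0, 0.002]
ft_force: [-1.6, 1.4, 11.7]
grip_width: 0.0249
grip_force: 55.1
```

```bash
python3 -m pendant '[{"jaw":0.1,"linear":[0,0,0.05],"twist":0},{"jaw":0.1,"linear":[0,0,0],"twist":0},{"jaw":0.1,"linear":[0,0,0],"twist":0}]'
```

```text
time: 14.58
position: [0.5491, -0.1781, 0.1771]
tool_rot: [0.382, 0.924, -0.0, 0.002]
ft_force: [-1.9, 1.6, 12.8]
grip_width: 0.0248
grip_force: 55.1
```

```bash
python3 -m pendant '[{"jaw":0.1,"linear":[0,0,0.05],"twist":0},{"jaw":0.1,"linear":[0,0,0],"twist":0},{"jaw":0.1,"linear":[0,0,0],"twist":0}]'
python3 -m pendant '[{"jaw":0.1,"linear":[0,0,0.05],"twist":0},{"jaw":0.1,"linear":[0,0,0],"twist":0},{"jaw":0.1,"linear":[0,0,0],"twist":0}]'
python3 - <<'E'
from h import *
c=cam("scene"); cv2.imwrite("pics/p2.png",cv2.resize(c["color"][130:230,95:228],(798,600),interpolation=cv2.INTER_CUBIC))
E
```

```text
time: 14.83
position: [0.5491, -0.1782, 0.177]
tool_rot: [0.382, 0.924, -0.0, 0.002]
ft_force: [-1.7, 1.2, 15.2]
grip_width: 0.0256
grip_force: 55.1
time: 15.08
position: [0.5493, -0.1782, 0.1769]
tool_rot: [0.381, 0.924, -0.0, 0.002]
ft_force: [-2.0, 1.9, 16.6]
grip_width: 0.025
grip_force: 55.1
```

View pics/p2.png

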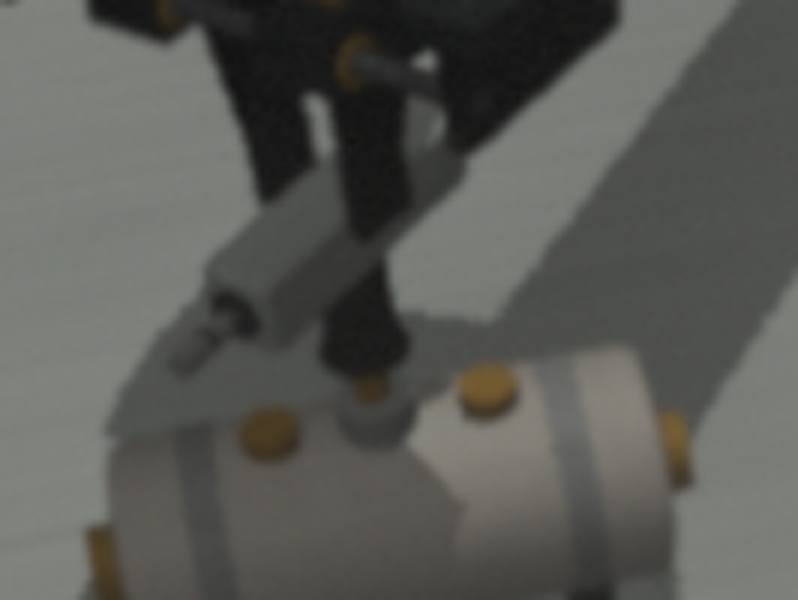

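It is home: the rod is out, its tip at (185,365), with about 18 N on the valve. Holding.

```bash
for i in 1 2; do python3 -m pendant '[{"jaw":0.1,"linear":[0,0,0],"twist":0},{"jaw":0.1,"linear":[0,0,0],"twist":0},{"jaw":0.1,"linear":[0,0,0],"twist":0},{"jaw":0.1,"linear":[0,0,0],"twist":0},{"jaw":0.1,"linear":[0,0,0],"twist":0},{"jaw":0.1,"linear":[0,0,0],"twist":0},{"jaw":0.1,"linear":[0,0,0],"twist":0},{"jaw":0.1,"linear":[0,0,0],"twist":0}]' | grep -E 'time|ft_|pos'; done
python3 - <<'E'
from h import *
for i in range(4):
    c=cam("scene"); print(robot.get_obs()["ft_force"].round(1))
P=cloud(c); p=pose()[0]
d=np.array([.709,-.705]); q=(P[...,:2]-p[:2])@d; e=(P[...,:2]-p[:2])@np.array([.705,.709])
m=(abs(P[...,2]-p[2])<.012)&(abs(e)<.012)&(q>.03)&(q<.12); print("reach along rod dir mm",np.percentile(q[m]*1000,[50,90,98,100]).round(1))
E
```

```text
time: 15.8
position: [0.5492, -0.1783, 0.1769]
ft_force: [-3.4, 0.5, 16.9]
time: 16.47
position: [0.5492, -0.1782, 0.1769]
ft_force: [-2.5, 2.5, 17.4]
[-2.7  1.  16.7]
[-2.4  1.4 16.3]
[-2.5  1.9 16.8]
[-3.   1.3 16.6]
reach along rod dir mm [48.3 70.4 76.5 77.2]
```

The rod is about 23 mm out. Lifting off and returning to the stand.

```bash
python3 -m pendant '[{"jaw":0.1,"linear":[0,0,-0.3],"twist":0},{"jaw":0.1,"linear":[0,0,-0.5],"twist":0},{"jaw":0.1,"linear":[0,0,-0.5],"twist":0},{"jaw":0.1,"linear":[0,0,-0.7],"twist":0},{"jaw":0.1,"linear":[0,0,-0.7],"twist":0},{"jaw":0.1,"linear":[0,0,-1],"twist":0},{"jaw":0.1,"linear":[0,0,-1],"twist":0},{"jaw":0.1,"linear":[0,0,-1.3],"twist":0},{"jaw":0.1,"linear":[0,0,-1],"twist":0},{"jaw":0.1,"linear":[0,0,0],"twist":0},{"jaw":0.1,"linear":[0,0,0],"twist":0}]'
python3 -c "
from h import *
go([.5695,.2207,.246])"
```

```text
time: 17.58
position: [0.5483, -0.1779, 0.2448]
tool_rot: [0.382, 0.924, -0.0, 0.001]
ft_force: [-0.7, -0.0, -1.1]
grip_width: 0.0254
grip_force: 55.0
tcp [ 0.5483 -0.1779  0.2448] yaw 135.15 z [ 0.002 -0.001 -1.   ] need cm [26.61 29.75 -0.15] t 17.5833 F [-0.75 -0.04 -1.08] q6 -1.3
```

```bash
python3 -m pendant '[{"jaw":0.1,"linear":[1.2,1.35,0],"twist":0},{"jaw":0.1,"linear":[2.4,2.7,0],"twist":0},{"jaw":0.1,"linear":[2.4,2.7,0],"twist":0},{"jaw":0.1,"linear":[2.4,2.7,0],"twist":0},{"jaw":0.1,"linear":[2.4,2.7,0],"twist":0},{"jaw":0.1,"linear":[2.4,2.7,0],"twist":0},{"jaw":0.1,"linear":[2.4,2.7,0],"twist":0},{"jaw":0.1,"linear":[2.4,2.7,0],"twist":0},{"jaw":0.1,"linear":[2.4,2.7,0],"twist":0},{"jaw":0.1,"linear":[2.4,2.7,0],"twist":0},{"jaw":0.1,"linear":[2.4,2.7,0],"twist":0},{"jaw":0.1,"linear":[1.2,1.35,0],"twist":0}]'
python3 -m pendant '[{"jaw":0.1,"linear":[0,0,2],"twist":0},{"jaw":0.1,"linear":[0,0,2],"twist":0},{"jaw":0.1,"linear":[0,0,2],"twist":0},{"jaw":0.1,"linear":[0,0,2],"twist":0},{"jaw":0.1,"linear":[0,0,2],"twist":0},{"jaw":0.1,"linear":[0,0,2],"twist":0},{"jaw":0.1,"linear":[0,0,0],"twist":0},{"jaw":0.1,"linear":[0,0,0],"twist":0},{"jaw":0.1,"linear":[0,0,0],"twist":0},{"jaw":0.1,"linear":[0,0,0],"twist":0}]'
python3 -c "
from h import *
go([.5698,.2208,.068])
c=cam('scene'); cv2.imwrite('pics/s1.png',cv2.resize(c['color'][130:230,275:408],(798,600),interpolation=cv2.INTER_CUBIC))"
```

```text
time: 18.58
position: [0.5692, 0.2233, 0.243]
tool_rot: [0.38, 0.925, 0.001, -0.001]
ft_force: [0.6, -0.4, -1.0]
grip_width: 0.025
grip_force: 55.0
time: 19.42
position: [0.5713, 0.2193, 0.1253]
tool_rot: [0.382, 0.924, 0.001, 0.001]
ft_force: [-0.5, 0.5, -1.3]
grip_width: 0.0254
grip_force: 55.0
tcp [0.5713 0.2193 0.1253] yaw 135.15 z [ 0.003  0.001 -1.   ] need cm [ 0.22 -0.01  5.73] t 19.4167 F [-0.53  0.51 -1.25] q6 -0.6
```

View pics/s1.png

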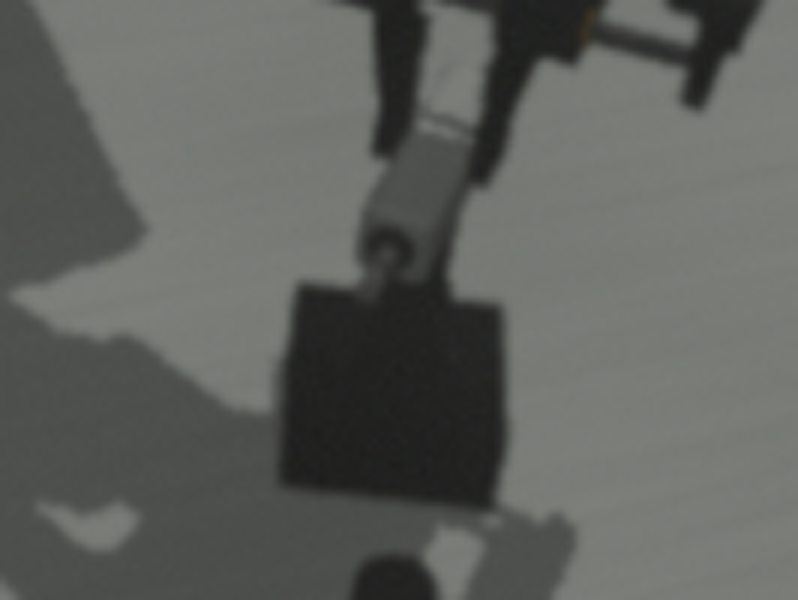

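Rod is out, the gauge hangs above the stand. Correcting and descending in steps.

```bash
python3 -m pendant '[{"jaw":0.1,"linear":[0.2,0,0],"twist":0},{"jaw":0.1,"linear":[0,0,1],"twist":0},{"jaw":0.1,"linear":[0,0,1],"twist":0},{"jaw":0.1,"linear":[0,0,0.9],"twist":0},{"jaw":0.1,"linear":[0,0,0],"twist":0},{"jaw":0.1,"linear":[0,0,0],"twist":0},{"jaw":0.1,"linear":[0,0,0],"twist":0}]' | grep -E 'pos|ft_'
python3 -m pendant '[{"jaw":0.1,"linear":[0,0,0.2],"twist":0},{"jaw":0.1,"linear":[0,0,0.2],"twist":0},{"jaw":0.1,"linear":[0,0,0.2],"twist":0},{"jaw":0.1,"linear":[0,0,0],"twist":0},{"jaw":0.1,"linear":[0,0,0],"twist":0}]'
python3 -c "
from h import *
go([.5700,.2208,.068])"
```

```text
position: [0.5687, 0.2205, 0.0945]
ft_force: [-0.4, 0.1, -2.3]
time: 20.47
position: [0.5687, 0.2205, 0.0889]
tool_rot: [0.382, 0.924, -0.0, -0.0]
ft_force: [0.0, 0.5, -1.0]
grip_width: 0.0249
grip_force: 55.0
tcp [0.5687 0.2205 0.0889] yaw 135.15 z [-0. -0. -1.] need cm [-0.07  0.11  2.09] t 20.4667 F [ 0.01  0.49 -1.02] q6 -0.6
```

```bash
python3 -m pendant '[{"jaw":0.1,"linear":[-0.03,0.05,0.2],"twist":0},{"jaw":0.1,"linear":[0,0,0.2],"twist":0},{"jaw":0.1,"linear":[0,0,0.2],"twist":0},{"jaw":0.1,"linear":[0,0,0],"twist":0},{"jaw":0.1,"linear":[0,0,0],"twist":0}]' | grep -E 'pos|ft_'
python3 -m pendant '[{"jaw":0.1,"linear":[0,0,0.2],"twist":0},{"jaw":0.1,"linear":[0,0,0.2],"twist":0},{"jaw":0.1,"linear":[0,0,0.2],"twist":0},{"jaw":0.1,"linear":[0,0,0],"twist":0},{"jaw":0.1,"linear":[0,0,0],"twist":0}]' | grep -E 'pos|ft_'
```

```text
position: [0.5692, 0.2206, 0.0827]
ft_force: [-0.3, 0.4, -2.4]
position: [0.5691, 0.2206, 0.0767]
ft_force: [-0.4, -0.5, -1.2]
```

```bash
python3 -m pendant '[{"jaw":0.1,"linear":[0,0,0.2],"twist":0},{"jaw":0.1,"linear":[0,0,0.2],"twist":0},{"jaw":0.1,"linear":[0,0,0.2],"twist":0},{"jaw":0.1,"linear":[0,0,0],"twist":0},{"jaw":0.1,"linear":[0,0,0],"twist":0}]' | grep -E 'pos|ft_'
python3 -m pendant '[{"jaw":0.1,"linear":[0,0,0.15],"twist":0},{"jaw":0.1,"linear":[0,0,0.1],"twist":0},{"jaw":0.1,"linear":[0,0,0],"twist":0},{"jaw":0.1,"linear":[0,0,0],"twist":0}]' | grep -E 'pos|ft_'
```

```text
position: [0.5692, 0.2206, 0.0707]
ft_force: [1.0, 0.2, -1.2]
position: [0.5695, 0.2207, 0.0686]
ft_force: [-0.5, -0.6, -0.6]
```

```bash
python3 -m pendant '[{"jaw":0.1,"linear":[0,0,0.05],"twist":0},{"jaw":0.1,"linear":[0,0,0],"twist":0},{"jaw":0.6,"linear":[0,0,0],"twist":0},{"jaw":1,"linear":[0,0,0],"twist":0},{"jaw":1,"linear":[0,0,0],"twist":0},{"jaw":1,"linear":[0,0,0],"twist":0},{"jaw":1,"linear":[0,0,0],"twist":0},{"jaw":1,"linear":[0,0,0],"twist":0},{"jaw":1,"linear":[0,0,0],"twist":0},{"jaw":1,"linear":[0,0,0],"twist":0},{"jaw":1,"linear":[0,0,0],"twist":0}]'
python3 -m pendant '[{"jaw":1,"linear":[0,0,-0.5],"twist":0},{"jaw":1,"linear":[0,0,-1],"twist":0},{"jaw":1,"linear":[0,0,-1.5],"twist":0},{"jaw":1,"linear":[0,0,-2],"twist":0},{"jaw":1,"linear":[0,0,-2],"twist":0},{"jaw":1,"linear":[0,0,-2],"twist":0},{"jaw":1,"linear":[0,0,-2],"twist":0},{"jaw":1,"linear":[0,0,-2],"twist":0},{"jaw":1,"linear":[0,0,-1],"twist":0},{"jaw":1,"linear":[0,0,0],"twist":0},{"jaw":1,"linear":[0,0,0],"twist":0}]'
python3 - <<'E'
from h import *
c=cam("scene"); P=cloud(c)
k=P[(P[...,2]>.074)&(P[...,2]<.095)&(np.hypot(P[...,0]-.57,P[...,1]-.22)<.07)]
print(np.median(k[:,2]),cv2.minAreaRect((k[:,:2]*1000).astype(np.float32)))
cv2.imwrite('pics/f1.png',cv2.resize(c['color'][110:260,240:440],(800,600),interpolation=cv2.INTER_CUBIC))
E
```

```text
time: 22.97
position: [0.5693, 0.2207, 0.0679]
tool_rot: [0.381, 0.924, 0.0, 0.0]
ft_force: [-0.2, -0.1, 0.6]
grip_width: 0.077
grip_force: 0.0
time: 23.88
position: [0.5694, 0.2207, 0.2085]
tool_rot: [0.381, 0.924, 0.0, 0.001]
ft_force: [-0.4, 0.1, -1.4]
grip_width: 0.0872
grip_force: 0.0
0.08010018985457706 ((570.545654296875, 219.72021484375), (26.91598892211914, 101.42961120605469), 44.26906204223633)
```

View pics/f1.png

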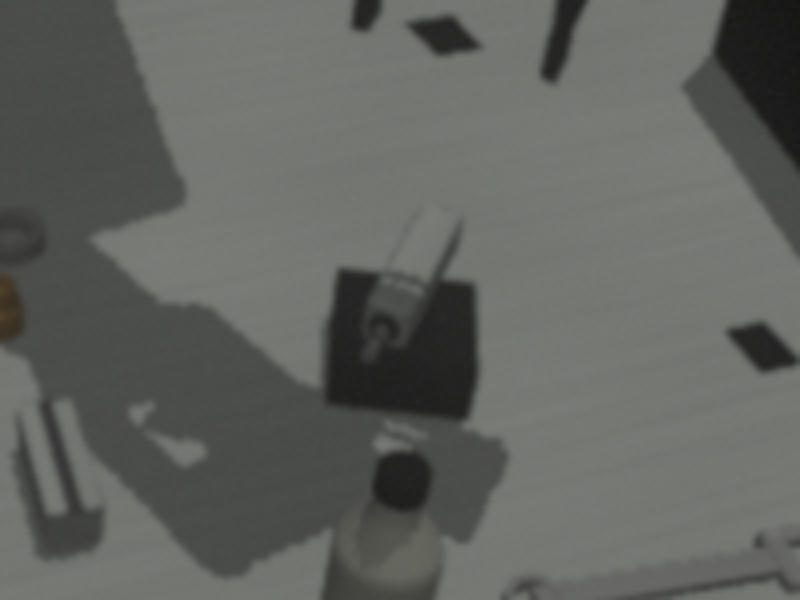

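The gauge stands fully down (top at 80 mm, as at the start) with the rod out at (372,345) and the gripper clear. Handing in.

```bash
python3 -c "
from rig import robot
print(robot.hand_in())"
```

```text
the job is handed in; nothing more can be done
None
```

Job handed in with no verdict returned: I held the gauge home on the valve at about 18 N for over 1.5 s, which put the rod about 23 mm out, then stood it back fully down in its stand and released it, with the rod still out.

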